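# Move the tested cells into the carrier in bay order

## Task

The four battery cells in the tester have been measured: move them into the carrier's four pockets in the same order, so that the cell that stood nearest the tester's display goes in the pocket next to the carrier's handle, and so on down the row. Stand each cell upright on the floor of its pocket, and do not knock any over.

Things in the scene. Friction and masses are not known exactly. Their poses are not given: they have to be found in the camera images.
- cell_slim: the slim battery cell: loose upright cylinder in a tan kraft sleeve with bare steel ends, 18 mm diameter, 65 mm tall, about 47 g. Origin: centre of its underside, z up. It starts standing within 2 mm of the middle of bay_a.
- cell_short: the short battery cell: loose upright cylinder in a tan kraft sleeve with bare steel ends, 22 mm diameter, 43 mm tall, about 55 g. Origin: centre of its underside, z up. It starts standing within 2 mm of the middle of bay_b.
- cell_medium: the medium battery cell: loose upright cylinder in a tan kraft sleeve with bare steel ends, 26 mm diameter, 50 mm tall, about 80 g. Origin: centre of its underside, z up. It starts standing within 2 mm of the middle of bay_c.
- cell_fat: the fat battery cell: loose upright cylinder in a tan kraft sleeve with bare steel ends, 33 mm diameter, 60 mm tall, about 150 g. Origin: centre of its underside, z up. It starts standing within 2 mm of the middle of bay_d.
- bay_a: the tester bay in which the slim cell starts: fixed square black tray, one of four alike in a straight row on the tester at 60 mm pitch; 54 mm square outside, 46 mm inside, floor 4 mm thick, walls rising 6 mm above the floor. Origin: centre of its underside; z up; its x axis runs along the row. Which bay has which place in the row varies.
- bay_b: the tester bay in which the short cell starts: fixed square black tray, one of four alike in a straight row on the tester at 60 mm pitch; 54 mm square outside, 46 mm inside, floor 4 mm thick, walls rising 6 mm above the floor. Origin: centre of its underside; z up; its x axis runs along the row. Which bay has which place in the row varies.
- bay_c: the tester bay in which the medium cell starts: fixed square black tray, one of four alike in a straight row on the tester at 60 mm pitch; 54 mm square outside, 46 mm inside, floor 4 mm thick, walls rising 6 mm above the floor. Origin: centre of its underside; z up; its x axis runs along the row. Which bay has which place in the row varies.
- bay_d: the tester bay in which the fat cell starts: fixed square black tray, one of four alike in a straight row on the tester at 60 mm pitch; 54 mm square outside, 46 mm inside, floor 4 mm thick, walls rising 6 mm above the floor. Origin: centre of its underside; z up; its x axis runs along the row. Which bay has which place in the row varies.
- display: the tester's display head: fixed white block, 50 mm along the row, 66 mm across, 40 mm high, with a dark screen on its top; it stands in line with the bays at one end of the row, either end, its centre 65 mm from the centre of the nearest bay (the other end has only a flat grey blanking plate). Origin: centre of its underside, z up.
- carrier: fixed black tray, 72 mm wide, with a row of four square pockets and an upright steel handle at one end. Origin: centre of its underside; z up; x along the row to the handle. Pocket centres x = +90 (by the handle), +30, -30, -90 mm, y = 0; 48 mm square inside, floor 6 mm above the origin, walls 12 mm thick, 10 mm above the floor. Handle at x = +142 mm, top 50 mm above the origin.
Not all that is in view belongs to the job. Leave any pink or red look-alike of the cell_medium alone. What is shaped like the cell_fat but blue is not meant.

How it is judged:
By the outcome, as a careful person would: the job done as asked, in the order asked, and still so for the second after the job is handed in, with the robot touching nothing.
It also fails if it takes over 107 s, if anything falls off the work surface, if the arm or the gripper's body presses on something with over 40 N, if the wrist force passes 120 N, or if a joint passes its speed limit or range.

## Robot

A 6-joint arm with a two-finger parallel gripper is mounted at the origin on the work surface. World frame = base frame: x ahead of the robot, y to its left, z up, the work surface at z = 0. Lengths are in mm, angles in rad, forces in N, time in s.
With the tool pointing down it reaches from about 275 to 750 mm from the base axis. Payload 10.2 kg.
Tool frame: the origin (TCP) lies where the fingers leave the gripper's body, on its centre line; the fingertips stand 73 mm ahead of it and the grasp point (between the pads) lies 54 mm ahead of it; z points along the fingers, y is the line along which they close (so a half turn about z gives the same grasp; the last joint's range is limited). The gripper opens to 85 mm and grips with 20 to 120 N. Pads are 22 mm wide; open, the fingers measure 114 mm over their backs; the gripper's body (76 mm by 85 mm) begins 54 mm behind the grasp point. The pads swing forward as they close: fully open they stand 13 mm farther back than shut.
Start: joints at [-1.412, 0.313, 1.498, -0, 1.331, -0.223], TCP at [195.598, -487.209, 303.894] pointing down, gripper open.
Joint ranges: [-2.94, 2.94], [-0.97, 2.17], [0.19, 2.56], [-1.23, 4.37], [0.02, 3.11], [-2.88, 2.88]. Speed limits (rad/s): [2.39, 2.39, 3.01, 3.14, 3.14, 3.14].

## Interface

Orientations are given as a unit quaternion [w, x, y, z].
In Python, from rig import ctrl gives the robot as it stands.
- The arm moves only by the shell command python3 -m creep 'ROWS' [OPENING] [FORCE]. ROWS is JSON, a list that holds one entry, the list of rows, each a list of 6 numbers: the shift along the world's x, y, z in units of 25 mm (1.0 is 25 mm), then the turn, a rotation vector about the world's x, y, z in units of 5 degrees (1.0 is 5 degrees). In form: [[[x, y, z, ax, ay, az], ...]]. A call has 1 to 20 rows; each row is the pose to reach, as a shift and turn from the pose commanded when the call began; what a row does not reach only later rows make up. A row lasts 1/12 s, in which the tool goes at most 41.7 mm and 7.16 degrees, less where a joint would pass 70% of its speed; a pose out of reach is approached as far as the arm can. A call with a gripper value outside its range is refused whole. OPENING is the finger opening in mm, from 0 to 85.4, set as the call begins (- or left out, the last holds). The fingers move at their own pace and stop on an object; FORCE is the grip in N (left out, the last holds). Time passes only in rows, so rows that repeat a pose let the fingers close. It gives the time, the measured TCP pose, the force, the opening and the grip force at its end, in the units of the state.
- ctrl.sense(): the state, without advancing time (a new reading comes with each control period).
- ctrl.capture(name): name is "scene" or "top" or "wrist"; returns a dict with "image" (480x640x3 uint8, red, green, blue), "fx", "fy", "cx", "cy" (pixels), "R" (3x3) and "t" (3): a world point X has camera coordinates R X + t. Camera axes: x right, y down, z forward; pixel columns grow to the right and rows downward; lengths in mm; the calibration is good to about 2 mm. The wrist camera is an equidistant fisheye: a pixel r from the principal point sees the ray r / f radians off the axis. A picture is of the moment at which its call begins. There is no depth.
- ctrl.finish_job(): hands the job in; it is judged then, once.
The state is a dict: "time_s": time; "joints": joint angles; "dq": joint speeds; "tau": joint torques, N m; "eef_pos": TCP position; "ee_rot": TCP orientation; "force": force on the tool from outside, world axes, zero at the start; "wrist_torque": the same for the moment, N m; "grip_width": opening from 0.0 (shut) to 1.0 (fully open); "grip_force": force on a finger pad.
Only numpy, scipy, OpenCV 4.12 (cv2) and the standard library are available. Lean on these libraries where they do the work, as an engineer would, in place of code of your own. Each camera call takes 0.05 s, during which the arm holds its last target. There are 200 camera calls.

## Working session

There is one attempt and no reset: what is moved stays moved. The work goes in short steps, Python scripts to look and compute and a shell command to move; the robot and the scene stay as the last step left them, time stands still between calls to the robot, and variables do not carry over. Pictures are saved under pics/ and viewed, at most 14 in all, crops included, and the job is handed in when it is done.

```bash
mkdir -p pics; ls
cat > h.py <<'E'
import numpy as np,cv2,json,pickle
def ray(c,px,z):
    # intersect pixel (pinhole) with plane z
    R=np.array(c["R"]);t=np.array(c["t"]);C=-R.T@t
    d=R.T@np.array([(px[0]-c["cx"])/c["fx"],(px[1]-c["cy"])/c["fy"],1.])
    return C+d*(z-C[2])/d[2]
def proj(c,X):
    p=np.array(c["R"])@np.array(X,float)+np.array(c["t"]);return p[0]/p[2]*c["fx"]+c["cx"],p[1]/p[2]*c["fy"]+c["cy"]
E
python3 - <<'E'
from rig import ctrl
import cv2,pickle
for n in("scene","top"):
    c=ctrl.capture(n);pickle.dump(c,open(n+".pkl","wb"));cv2.imwrite(f"pics/{n}0.png",c["image"][...,::-1])
    print(n,c["fx"],c["cx"],c["cy"],c["R"],c["t"])
print(ctrl.sense())
E
```

```text
pics
scene 576.1092061731674 311.1582489399058 239.49099657016785 [[-0.09575065  0.995337    0.01166495]
 [ 0.79455432  0.08348399 -0.60142652]
 [-0.59959591 -0.04831854 -0.79884295]] [  63.80522997 -390.69381309 1224.37661428]
top 559.029350455363 306.0641846345203 240.1739079636573 [[ 0.01070107 -0.99959295  0.0264465 ]
 [-0.98297963 -0.01536677 -0.18307077]
 [ 0.18340265 -0.02403732 -0.98274395]] [-36.14934824 551.00482978 956.98037125]
{'time_s': 0.1, 'joints': array([-1.41239619e+00,  3.13357066e-01,  1.49832785e+00,  2.05388410e-06,
        1.33101640e+00, -2.23385681e-01]), 'dq': array([-2.05256504e-05, -2.24133231e-03, -1.23719527e-03, -1.06255619e-03,
        8.98628851e-04, -6.82032575e-04]), 'tau': array([ 2.27756522e-03, -4.12897539e+01, -2.60140550e+01, -1.79883241e-04,
        3.02448556e-03, -1.55699176e-06]), 'eef_pos': array([ 195.57637603, -487.05634763,  303.42370909]), 'ee_rot': array([-5.54004965e-04,  9.81835106e-01,  1.89735390e-01,  1.90054486e-05]), 'force': array([0.62323702, 0.08543135, 0.56545609]), 'wrist_torque': array([0.02932643, 0.01709797, 0.0473656 ]), 'grip_force': 0.0, 'grip_width': 1.0033650205060725}
```

View pics/top0.png

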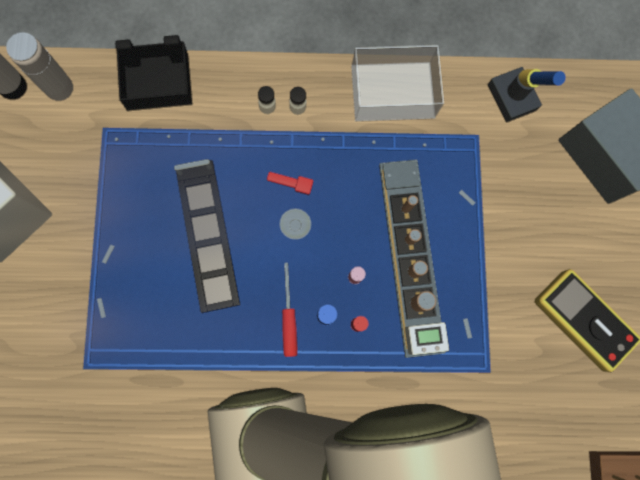

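View pics/scene0.png

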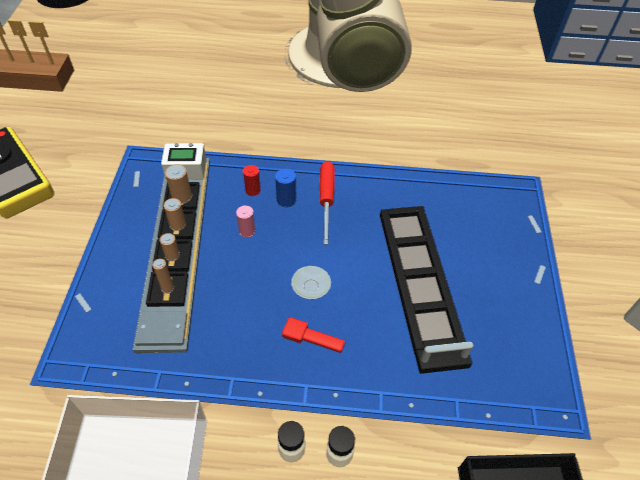

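The top view shows the tester at the right with its display at (428,338), on the robot's side. From the display the row reads fat (425,301), medium (419,268), short (414,236), slim (411,203). The carrier runs from (195,165), where the handle is at the far end, to (217,295).
Possible look-alikes are the pink (357,274) and red (361,324) medium shapes and the blue (328,314) fat shape. All of these stay where they are. The tan cells in the bays are the ones to move, and I'll check that in close crops.

Run:
```python
import cv2
a=cv2.imread("pics/top0.png");b=cv2.imread("pics/scene0.png")
r=lambda i,x,y,w,h,s:cv2.resize(i[y:y+h,x:x+w],None,fx=s,fy=s,interpolation=cv2.INTER_CUBIC)
cv2.imwrite("pics/c1.png",cv2.hconcat([r(a,165,155,90,160,3.75),r(a,370,175,90,160,3.75)]))
cv2.imwrite("pics/c2.png",r(b,130,135,90,150,4))
```

```text
(no output)
```

View pics/c1.png

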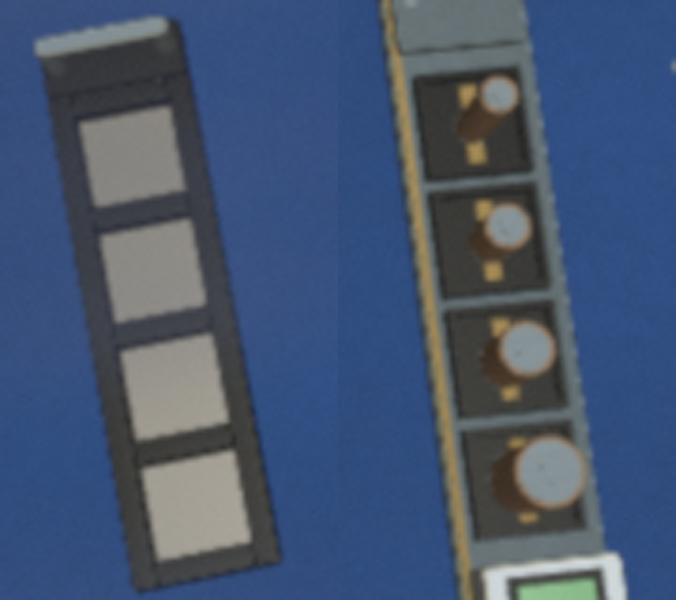

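View pics/c2.png

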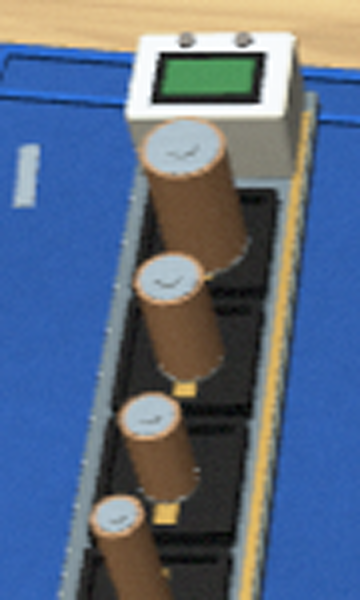

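Tan, steel-topped cylinders confirmed, in order from the display: fat, medium, short, slim. Top-disc centres in the top crop are fat (551,471), medium (526,348), short (508,226) and slim (499,95). Pocket floors are at (133,156) to (196,505). Next I triangulate.

Run:
```python
import pickle,numpy as np
from h import *
T=pickle.load(open("top.pkl","rb"));S=pickle.load(open("scene.pkl","rb"))
def tri(a,b):
    P=[]
    for c in(T,S):
        K=np.array([[c["fx"],0,c["cx"]],[0,c["fy"],c["cy"]],[0,0,1]]);P.append(K@np.c_[c["R"],c["t"]])
    X=cv2.triangulatePoints(P[0],P[1],np.array(a,float),np.array(b,float)).ravel();return X[:3]/X[3]
pt=lambda u,v:(370+(u-337)/3.75-.4,175+v/3.75-.4)
ps=lambda u,v:(130+u/4-.4,135+v/4-.4)
tp=dict(fat=(551,471),med=(526,348),short=(508,226),slim=(499,95))
sp=dict(fat=(182,149),med=(170,278),short=(151,416),slim=(118,516))
H=dict(fat=60,med=50,short=43,slim=65)
for k in tp:
    X=tri(pt(*tp[k]),ps(*sp[k]));print(k,X.round(1),"base",(X[2]-H[k]).round(1))
pc=lambda u,v:(165+u/3.75-.4,155+v/3.75-.4)
A=[(133,156),(154,270),(175,386),(196,505)];B=[(434,325.5),(424,290.5),(414,257),(407,226.5)]
for a,b in zip(A,B):
    print("pocket",tri(pc(*a),b).round(1),ray(T,pc(*a),6).round(1),ray(S,b,6).round(1))
```

```text
fat [ 443.8 -237.4   80.6] base 20.6
med [ 502.  -229.5   71.4] base 21.4
short [ 561.8 -223.8   63.7] base 20.7
slim [ 620.7 -216.5   85.1] base 20.1
pocket [639.5 172.1  15.5] [641.9 172.8   6. ] [634.  174.8   6. ]
pocket [581.3 159.3  14.3] [583.  159.6   6. ] [575.8 161.7   6. ]
pocket [522.7 145.5  16. ] [524.2 146.7   6. ] [515.3 147.4   6. ]
pocket [464.1 133.8  16.8] [465.  133.9   6. ] [455.2 136.7   6. ]
```

```bash
python3 -m creep '[[[0.5,0.5,0,0,0,-0.3],[1.4,1.4,0,0,0,-0.7],[2.4,2.4,-0.5,0,0,-1.1],[3.4,3.4,-1,0,0,-1.5],[4.4,4.4,-1.5,0,0,-1.9],[5.4,5.4,-2,0,0,-2.2],[6.4,6.4,-2.5,0,0,-2.5],[7.4,7.4,-3,0,0,-2.5],[8.3,8.3,-3.4,0,0,-2.5],[9,9,-3.7,0,0,-2.5],[9.5,9.6,-3.7,0,0,-2.5],[9.8,9.9,-3.7,0,0,-2.5],[9.93,9.98,-3.7,0,0,-2.5],[9.93,9.98,-3.7,0,0,-2.5],[9.93,9.98,-3.7,0,0,-2.5]]]' 85 40
python3 - <<'E'
from rig import ctrl
import cv2,pickle
c=ctrl.capture("wrist");cv2.imwrite("pics/w1.png",c["image"][...,::-1]);pickle.dump((c,ctrl.sense()),open("w1.pkl","wb"))
s=ctrl.sense();print(s["eef_pos"],s["ee_rot"],s["time_s"])
E
```

```text
time_s: 1.35
eef_pos: [443.5, -238.4, 211.5]
ee_rot: [0.0, 0.997, 0.081, 0.0]
force: [-0.1, -0.4, 0.8]
grip_width: 0.993
grip_force: 0.0
[ 443.37081844 -238.53528761  211.51473897] [1.31237382e-04 9.96698489e-01 8.11917809e-02 4.88422304e-07] 1.4
```

View pics/w1.png

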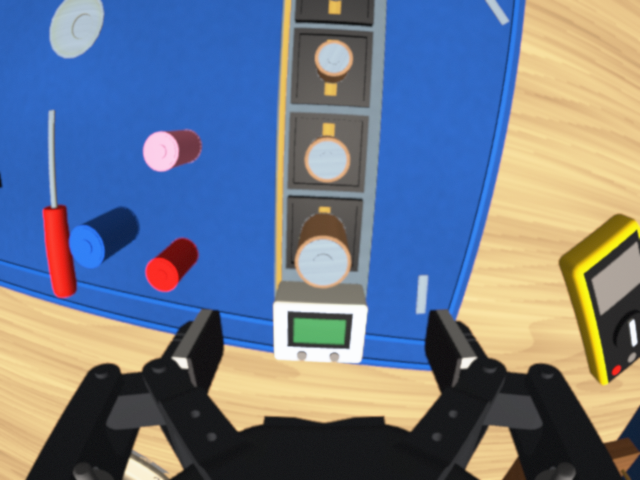

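The wrist view shows the fat cell top at (323,261), medium (327,159) and short (334,59). The fingers are centred at about u=323, so they are lined up. A quick fisheye cross-check comes before descending.

```bash
cat >> h.py <<'E'
def wray(c,px,z):
    R=np.array(c["R"]);t=np.array(c["t"]);C=-R.T@t
    a=(px[0]-c["cx"])/c["fx"];b=(px[1]-c["cy"])/c["fy"];r=np.hypot(a,b)
    d=R.T@np.array([a/r*np.sin(r),b/r*np.sin(r),np.cos(r)]);return C+d*(z-C[2])/d[2]
E
python3 - <<'E'
import pickle
from h import *
c,s=pickle.load(open("w1.pkl","rb"))
for p,z in(((323,261),80.7),((327,159),70.7),((334,59),63.7)): print(wray(c,p,z).round(1))
E
```

```text
[ 446.1 -238.8   80.7]
[ 503.5 -231.7   70.7]
[ 562.  -226.2   63.7]
```

```bash
python3 -m creep '[[[0.06,0,-0.5,0,0,0],[0.06,0,-1.2,0,0,0],[0.06,0,-2,0,0,0],[0.06,0,-2.7,0,0,0],[0.06,0,-3.3,0,0,0],[0.06,0,-3.7,0,0,0],[0.06,0,-3.95,0,0,0],[0.06,0,-4.06,0,0,0],[0.06,0,-4.06,0,0,0],[0.06,0,-4.06,0,0,0]]]'
python3 -m creep '[[[0,0,0,0,0,0],[0,0,0,0,0,0],[0,0,0,0,0,0],[0,0,0,0,0,0],[0,0,0,0,0,0],[0,0,0,0,0,0],[0,0,0,0,0,0],[0,0,0,0,0,0],[0,0,0,0,0,0],[0,0,0,0,0,0],[0,0,0,0,0,0],[0,0,0,0,0,0]]]' 20 40
```

```text
time_s: 2.23
eef_pos: [445.5, -238.0, 110.5]
ee_rot: [0.0, 0.997, 0.082, 0.0]
force: [0.4, 0.4, 0.2]
grip_width: 0.997
grip_force: 0.0
time_s: 3.23
eef_pos: [445.5, -237.8, 110.2]
ee_rot: [0.0, 0.997, 0.082, 0.0]
force: [-2.1, 1.0, 5.7]
grip_width: 0.375
grip_force: 39.6
```

```bash
python3 -m creep '[[[0,0,0.2,0,0,0],[0,0,0.7,0,0,0],[0,0,1.4,0,0,0],[0,0,2.2,0,0,0],[0,0,3,0,0,0],[0,0,3.6,0,0,0],[0,0,3.9,0,0,0],[0,0,4,0,0,0],[0,0,4,0,0,0]]]'
python3 -m creep '[[[0,0.3,0,0,0,0],[0.1,0.9,0,0,0,0],[0.3,1.7,0,0,0,0],[0.5,2.7,0,0,0,0],[0.8,3.7,0,0,0,0],[1,4.7,0,0,0,0],[1.2,5.7,0,0,0,0],[1.4,6.7,0,0,0,0],[1.6,7.7,0,0,0,0],[1.8,8.7,0,0,0,0],[2,9.7,0,0,0,0],[2.2,10.7,0,0,0,0],[2.4,11.6,0,0,0,0],[2.6,12.4,0,0,0,0],[2.8,13,0,0,0,0],[2.9,13.3,0,0,0,0],[3,13.45,0,0,0,0],[3,13.5,0,0,0,0],[3,13.5,0,0,0,0],[3,13.5,0,0,0,0]]]'
python3 - <<'E'
from rig import ctrl
import cv2,pickle
c=ctrl.capture("wrist");s=ctrl.sense();cv2.imwrite("pics/w2.png",c["image"][...,::-1]);pickle.dump((c,s),open("w2.pkl","wb"))
print(s["eef_pos"],s["ee_rot"],s["time_s"],s["force"])
E
```

```text
time_s: 3.98
eef_pos: [445.3, -237.6, 209.8]
ee_rot: [-0.0, 0.997, 0.082, -0.0]
force: [-0.4, 0.3, -1.5]
grip_width: 0.377
grip_force: 39.8
time_s: 5.65
eef_pos: [520.2, 99.1, 209.7]
ee_rot: [0.0, 0.997, 0.081, -0.0]
force: [-0.3, 0.5, -1.5]
grip_width: 0.377
grip_force: 39.9
[520.21542883  99.10956375 209.82297503] [ 3.19829340e-05  9.96692966e-01  8.12595119e-02 -1.51120536e-04] 5.7 [ 0.35412138 -0.11159049 -1.18323767]
```

View pics/w2.png

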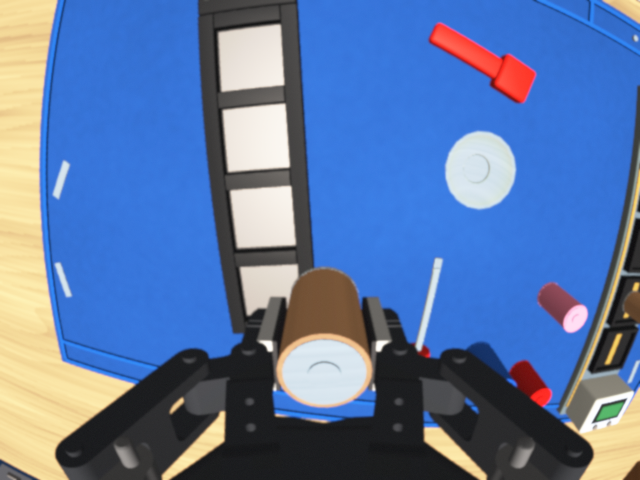

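The fat cell hangs upright in the grip at (323,340). Pocket floors, counted from the handle, are centred at about (251,59), (256,137) and (263,217).

Run:
```python
import pickle
from h import *
c,s=pickle.load(open("w2.pkl","rb"));print(-np.array(c["R"]).T@c["t"])
for p in((251,59),(256,137),(263,217)): print(wray(c,p,6).round(1))
```

```text
[599.39916326 110.97054393 280.28620096]
[640.6 171.4   6. ]
[582.9 158.8   6. ]
[523.1 145.7   6. ]
```

```bash
python3 -m creep '[[[0.2,0.1,0,0,0,0],[0.7,0.4,0,0,0,0],[1.4,0.8,0,0,0,0],[2.2,1.3,0,0,0,0],[3,1.8,0,0,0,0],[3.8,2.3,0,0,0,0],[4.4,2.65,0,0,0,0],[4.7,2.85,0,0,0,0],[4.79,2.9,0,0,0,0],[4.79,2.9,-0.2,0,0,0],[4.79,2.9,-0.7,0,0,0],[4.79,2.9,-1.4,0,0,0],[4.79,2.9,-2.2,0,0,0],[4.79,2.9,-3,0,0,0],[4.79,2.9,-3.6,0,0,0],[4.79,2.9,-4,0,0,0],[4.79,2.9,-4.25,0,0,0],[4.79,2.9,-4.35,0,0,0],[4.79,2.9,-4.35,0,0,0],[4.79,2.9,-4.35,0,0,0]]]'
python3 -m creep '[[[0,0,-0.04,0,0,0],[0,0,-0.08,0,0,0],[0,0,-0.12,0,0,0],[0,0,-0.12,0,0,0]]]'
```

```text
time_s: 7.37
eef_pos: [640.4, 172.3, 102.0]
ee_rot: [0.0, 0.997, 0.082, 0.001]
force: [0.6, 0.6, -0.7]
grip_width: 0.373
grip_force: 39.9
time_s: 7.7
eef_pos: [640.5, 172.4, 100.2]
ee_rot: [0.0, 0.997, 0.082, 0.001]
force: [-4.2, -0.6, 9.9]
grip_width: 0.377
grip_force: 40.9
```

Run:
```python
from rig import ctrl
import cv2
c=ctrl.capture("scene");i=c["image"][300:390,370:490,::-1]
w=ctrl.capture("wrist")["image"][180:480,140:500,::-1]
cv2.imwrite("pics/p1.png",cv2.hconcat([cv2.resize(i,(400,300),interpolation=2),cv2.resize(w,(360,300))]))
```

```text
(no output)
```

View pics/p1.png

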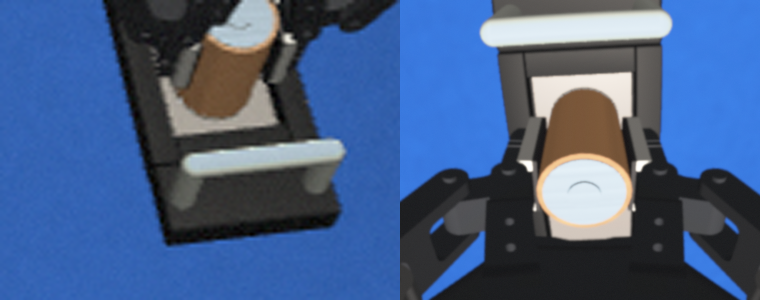

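The fat cell stands inside the pocket by the handle with floor visible around it. I'll release it and go to the medium cell.

```bash
python3 -m creep '[[[0,0,0.02,0,0,0],[0,0,0.04,0,0,0],[0,0,0.04,0,0,0],[0,0,0.04,0,0,0],[0,0,0.04,0,0,0],[0,0,0.04,0,0,0],[0,0,0.04,0,0,0],[0,0,0.04,0,0,0],[0,0,0.3,0,0,0],[0,0,1,0,0,0],[0,0,2,0,0,0],[0,0,3,0,0,0],[0,0,3.8,0,0,0],[0,0,4.2,0,0,0],[0,0,4.4,0,0,0]]]' 70
python3 -m creep '[[[-0.1,-0.3,0,0,0,0],[-0.3,-0.9,0,0,0,0],[-0.6,-1.8,0,0,0,0],[-1,-3,0,0,0,0],[-1.5,-4.3,0,0,0,0],[-1.9,-5.6,0,0,0,0],[-2.3,-6.9,0,0,0,0],[-2.8,-8.2,0,0,0,0],[-3.2,-9.5,0,0,0,0],[-3.7,-10.8,0,0,0,0],[-4.1,-12.1,0,0,0,0],[-4.5,-13.3,0,0,0,0],[-4.9,-14.4,0,0,0,0],[-5.2,-15.3,0,0,0,0],[-5.4,-15.8,0,0,0,0],[-5.5,-16.1,0,0,0,0],[-5.51,-16.12,0,0,0,0],[-5.51,-16.12,0,0,0,0],[-5.51,-16.12,0,0,0,0]]]'
```

```text
time_s: 9.05
eef_pos: [640.4, 172.3, 210.0]
ee_rot: [-0.0, 0.997, 0.082, 0.001]
force: [0.5, -1.1, -0.4]
grip_width: 0.818
grip_force: 0.0
time_s: 10.63
eef_pos: [502.6, -229.6, 207.9]
ee_rot: [-0.0, 0.997, 0.082, -0.0]
force: [0.2, -0.2, 0.6]
grip_width: 0.816
grip_force: 0.0
```

```bash
python3 -m creep '[[[0,-0.04,-0.5,0,0,0],[0,-0.04,-1.2,0,0,0],[0,-0.04,-2,0,0,0],[0,-0.04,-2.7,0,0,0],[0,-0.04,-3.3,0,0,0],[0,-0.04,-3.7,0,0,0],[0,-0.04,-3.95,0,0,0],[0,-0.04,-4.08,0,0,0],[0,-0.04,-4.08,0,0,0],[0,-0.04,-4.08,0,0,0]]]'
python3 -m creep '[[[0,0,0,0,0,0],[0,0,0,0,0,0],[0,0,0,0,0,0],[0,0,0,0,0,0],[0,0,0,0,0,0],[0,0,0,0,0,0],[0,0,0,0,0,0],[0,0,0,0,0,0],[0,0,0,0,0,0],[0,0,0,0,0,0],[0,0,0,0,0,0],[0,0,0,0,0,0]]]' 14 35
python3 -m creep '[[[0,0,0.2,0,0,0],[0,0,0.7,0,0,0],[0,0,1.4,0,0,0],[0,0,2.2,0,0,0],[0,0,3,0,0,0],[0,0,3.6,0,0,0],[0,0,4,0,0,0],[0,0,4.2,0,0,0],[0,0,4.2,0,0,0]]]'
```

```text
time_s: 11.47
eef_pos: [502.7, -231.7, 106.8]
ee_rot: [0.0, 0.997, 0.082, 0.0]
force: [-0.3, -0.6, -0.1]
grip_width: 0.817
grip_force: 0.0
time_s: 12.47
eef_pos: [502.5, -231.8, 106.6]
ee_rot: [0.0, 0.997, 0.082, 0.0]
force: [-0.8, 1.1, 6.3]
grip_width: 0.294
grip_force: 34.5
time_s: 13.22
eef_pos: [502.5, -231.8, 211.7]
ee_rot: [0.0, 0.997, 0.082, 0.0]
force: [0.1, 0.1, -0.6]
grip_width: 0.296
grip_force: 34.4
```

```bash
python3 -m creep '[[[0.1,0.3,0,0,0,0],[0.2,0.9,0,0,0,0],[0.4,1.8,0,0,0,0],[0.6,3,0,0,0,0],[0.8,4.2,0,0,0,0],[1.1,5.5,0,0,0,0],[1.4,6.8,0,0,0,0],[1.6,8,0,0,0,0],[1.9,9.3,0,0,0,0],[2.1,10.5,0,0,0,0],[2.4,11.7,0,0,0,0],[2.6,12.9,0,0,0,0],[2.8,13.9,0,0,0,0],[3,14.8,0,0,0,0],[3.1,15.3,0,0,0,0],[3.15,15.55,0,0,0,0],[3.16,15.63,0,0,0,0],[3.16,15.63,0,0,0,0],[3.16,15.63,0,0,0,0]]]'
python3 -m creep '[[[0,0,-0.5,0,0,0],[0,0,-1.2,0,0,0],[0,0,-2,0,0,0],[0,0,-2.8,0,0,0],[0,0,-3.5,0,0,0],[0,0,-4,0,0,0],[0,0,-4.3,0,0,0],[0,0,-4.45,0,0,0],[0,0,-4.5,0,0,0],[0,0,-4.5,0,0,0]]]'
python3 -m creep '[[[0,0,-0.03,0,0,0],[0,0,-0.06,0,0,0],[0,0,-0.08,0,0,0],[0,0,-0.08,0,0,0]]]'
```

```text
time_s: 14.8
eef_pos: [581.3, 158.1, 211.0]
ee_rot: [0.0, 0.997, 0.081, -0.0]
force: [-0.1, -0.3, -0.5]
grip_width: 0.294
grip_force: 34.5
time_s: 15.63
eef_pos: [581.6, 158.9, 99.2]
ee_rot: [0.0, 0.997, 0.082, 0.0]
force: [-0.4, -0.0, 0.0]
grip_width: 0.296
grip_force: 34.5
time_s: 15.97
eef_pos: [581.4, 159.1, 96.9]
ee_rot: [-0.0, 0.997, 0.082, 0.0]
force: [0.0, 0.8, -0.4]
grip_width: 0.293
grip_force: 34.5
```

```bash
python3 -m creep '[[[0,0,-0.03,0,0,0],[0,0,-0.05,0,0,0],[0,0,-0.05,0,0,0]]]'
```

```text
time_s: 16.22
eef_pos: [581.5, 159.1, 96.6]
ee_rot: [0.0, 0.997, 0.082, 0.0]
force: [-3.8, -0.7, 8.3]
grip_width: 0.293
grip_force: 35.4
```

```bash
python3 -m creep '[[[0,0,0.02,0,0,0],[0,0,0.03,0,0,0],[0,0,0.03,0,0,0],[0,0,0.03,0,0,0],[0,0,0.03,0,0,0],[0,0,0.03,0,0,0],[0,0,0.03,0,0,0],[0,0,0.03,0,0,0],[0,0,0.3,0,0,0],[0,0,1,0,0,0],[0,0,2,0,0,0],[0,0,3,0,0,0],[0,0,3.9,0,0,0],[0,0,4.4,0,0,0],[0,0,4.55,0,0,0]]]' 65
python3 -m creep '[[[0,-0.3,0,0,0,0],[0,-0.9,0,0,0,0],[-0.1,-1.8,0,0,0,0],[-0.1,-3,0,0,0,0],[-0.2,-4.2,0,0,0,0],[-0.3,-5.5,0,0,0,0],[-0.3,-6.8,0,0,0,0],[-0.4,-8,0,0,0,0],[-0.5,-9.3,0,0,0,0],[-0.5,-10.5,0,0,0,0],[-0.6,-11.7,0,0,0,0],[-0.7,-12.9,0,0,0,0],[-0.7,-13.9,0,0,0,0],[-0.78,-14.7,0,0,0,0],[-0.78,-15.1,0,0,0,0],[-0.78,-15.3,0,0,0,0],[-0.78,-15.38,0,0,0,0],[-0.78,-15.38,0,0,0,0],[-0.78,-15.38,0,0,0,0]]]'
python3 - <<'E'
from rig import ctrl
import cv2
c=ctrl.capture("scene")["image"][...,::-1];w=ctrl.capture("wrist")["image"][...,::-1]
cv2.imwrite("pics/p2.png",cv2.hconcat([cv2.resize(c[190:380,360:490],(273,400)),cv2.resize(w,(520,390))[:390] if 0 else cv2.resize(w,(520,400))]))
E
```

```text
time_s: 17.47
eef_pos: [582.0, 159.2, 212.2]
ee_rot: [0.0, 0.997, 0.082, 0.002]
force: [0.4, -0.4, 0.1]
grip_width: 0.759
grip_force: 0.0
time_s: 19.05
eef_pos: [562.0, -224.5, 209.0]
ee_rot: [-0.0, 0.997, 0.082, -0.0]
force: [0.6, 0.4, 0.3]
grip_width: 0.756
grip_force: 0.0
```

View pics/p2.png

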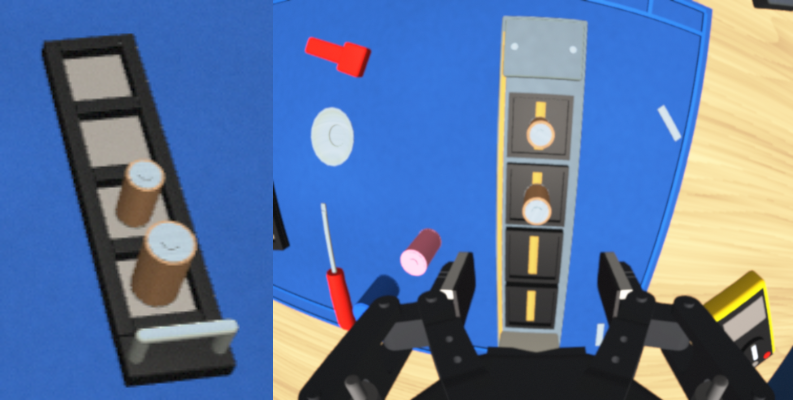

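The fat and medium cells stand upright in pockets 1 and 2. The wrist view shows the short cell at (537,210), centred between the fingers.

```bash
python3 -m creep '[[[0,0,-0.5,0,0,0],[0,0,-1.2,0,0,0],[0,0,-2,0,0,0],[0,0,-2.8,0,0,0],[0,0,-3.4,0,0,0],[0,0,-3.8,0,0,0],[0,0,-4.08,0,0,0],[0,0,-4.18,0,0,0],[0,0,-4.18,0,0,0],[0,0,-4.18,0,0,0]]]'
python3 -m creep '[[[0,0,0,0,0,0],[0,0,0,0,0,0],[0,0,0,0,0,0],[0,0,0,0,0,0],[0,0,0,0,0,0],[0,0,0,0,0,0],[0,0,0,0,0,0],[0,0,0,0,0,0],[0,0,0,0,0,0],[0,0,0,0,0,0],[0,0,0,0,0,0],[0,0,0,0,0,0]]]' 10 30
python3 -m creep '[[[0,0,0.2,0,0,0],[0,0,0.7,0,0,0],[0,0,1.4,0,0,0],[0,0,2.2,0,0,0],[0,0,3,0,0,0],[0,0,3.6,0,0,0],[0,0,4,0,0,0],[0,0,4.2,0,0,0],[0,0,4.2,0,0,0]]]'
```

```text
time_s: 19.98
eef_pos: [562.2, -225.5, 105.4]
ee_rot: [0.0, 0.997, 0.082, 0.001]
force: [0.2, -0.0, 0.4]
grip_width: 0.765
grip_force: 0.0
time_s: 20.98
eef_pos: [562.0, -225.6, 105.1]
ee_rot: [0.0, 0.997, 0.082, 0.0]
force: [-1.1, 0.9, 5.8]
grip_width: 0.245
grip_force: 29.6
time_s: 21.73
eef_pos: [562.0, -225.5, 210.7]
ee_rot: [0.0, 0.997, 0.082, 0.001]
force: [-0.5, -0.4, -0.7]
grip_width: 0.247
grip_force: 29.4
```

```bash
python3 -m creep '[[[0,0.3,0,0,0,0],[-0.1,0.9,0,0,0,0],[-0.2,1.8,0,0,0,0],[-0.3,2.9,0,0,0,0],[-0.4,4.1,0,0,0,0],[-0.5,5.3,0,0,0,0],[-0.7,6.5,0,0,0,0],[-0.8,7.7,0,0,0,0],[-0.9,8.9,0,0,0,0],[-1.1,10.1,0,0,0,0],[-1.2,11.3,0,0,0,0],[-1.3,12.4,0,0,0,0],[-1.4,13.4,0,0,0,0],[-1.5,14.1,0,0,0,0],[-1.55,14.6,0,0,0,0],[-1.56,14.8,0,0,0,0],[-1.56,14.86,0,0,0,0],[-1.56,14.86,0,0,0,0],[-1.56,14.86,0,0,0,0]]]'
python3 -m creep '[[[0,0,-0.5,0,0,0],[0,0,-1.2,0,0,0],[0,0,-2,0,0,0],[0,0,-2.8,0,0,0],[0,0,-3.5,0,0,0],[0,0,-4,0,0,0],[0,0,-4.3,0,0,0],[0,0,-4.47,0,0,0],[0,0,-4.52,0,0,0],[0,0,-4.52,0,0,0]]]'
python3 -m creep '[[[0,0,-0.03,0,0,0],[0,0,-0.06,0,0,0],[0,0,-0.1,0,0,0],[0,0,-0.1,0,0,0]]]'
```

```text
time_s: 23.32
eef_pos: [523.0, 145.3, 209.5]
ee_rot: [0.0, 0.997, 0.081, -0.0]
force: [0.3, -0.9, -1.0]
grip_width: 0.245
grip_force: 29.4
time_s: 24.15
eef_pos: [523.1, 145.8, 97.0]
ee_rot: [0.0, 0.997, 0.082, 0.0]
force: [0.2, -0.5, -1.3]
grip_width: 0.245
grip_force: 29.4
time_s: 24.48
eef_pos: [523.2, 146.1, 95.1]
ee_rot: [0.0, 0.997, 0.082, 0.001]
force: [-2.1, 0.2, 5.3]
grip_width: 0.249
grip_force: 30.1
```

```bash
python3 -m creep '[[[0,0,0.01,0,0,0],[0,0,0.02,0,0,0],[0,0,0.02,0,0,0],[0,0,0.02,0,0,0],[0,0,0.02,0,0,0],[0,0,0.02,0,0,0],[0,0,0.02,0,0,0],[0,0,0.02,0,0,0],[0,0,0.3,0,0,0],[0,0,1,0,0,0],[0,0,2,0,0,0],[0,0,3,0,0,0],[0,0,3.9,0,0,0],[0,0,4.4,0,0,0],[0,0,4.6,0,0,0],[0,0,4.6,0,0,0]]]' 60
python3 -m creep '[[[0.1,-0.3,0,0,0,0],[0.2,-0.9,0,0,0,0],[0.5,-1.8,0,0,0,0],[0.8,-2.9,0,0,0,0],[1.1,-4.1,0,0,0,0],[1.4,-5.3,0,0,0,0],[1.8,-6.5,0,0,0,0],[2.1,-7.7,0,0,0,0],[2.4,-8.9,0,0,0,0],[2.7,-10.1,0,0,0,0],[3,-11.2,0,0,0,0],[3.3,-12.2,0,0,0,0],[3.6,-13.1,0,0,0,0],[3.8,-13.9,0,0,0,0],[3.9,-14.3,0,0,0,0],[3.93,-14.5,0,0,0,0],[3.93,-14.54,0,0,0,0],[3.93,-14.54,0,0,0,0],[3.93,-14.54,0,0,0,0]]]'
```

```text
time_s: 25.82
eef_pos: [523.1, 146.1, 210.3]
ee_rot: [0.0, 0.997, 0.082, 0.001]
force: [-0.8, 0.3, -0.9]
grip_width: 0.7
grip_force: 0.0
time_s: 27.4
eef_pos: [621.0, -216.4, 209.1]
ee_rot: [-0.0, 0.997, 0.082, -0.0]
force: [0.2, 1.0, 0.0]
grip_width: 0.703
grip_force: 0.0
```

```bash
python3 -m creep '[[[0,-0.03,-0.5,0,0,0],[0,-0.03,-1.2,0,0,0],[0,-0.03,-2,0,0,0],[0,-0.03,-2.7,0,0,0],[0,-0.03,-3.2,0,0,0],[0,-0.03,-3.5,0,0,0],[0,-0.03,-3.7,0,0,0],[0,-0.03,-3.76,0,0,0],[0,-0.03,-3.76,0,0,0],[0,-0.03,-3.76,0,0,0]]]'
python3 -m creep '[[[0,0,0,0,0,0],[0,0,0,0,0,0],[0,0,0,0,0,0],[0,0,0,0,0,0],[0,0,0,0,0,0],[0,0,0,0,0,0],[0,0,0,0,0,0],[0,0,0,0,0,0],[0,0,0,0,0,0],[0,0,0,0,0,0],[0,0,0,0,0,0],[0,0,0,0,0,0]]]' 6 30
python3 -m creep '[[[0,0,0.2,0,0,0],[0,0,0.7,0,0,0],[0,0,1.4,0,0,0],[0,0,2.2,0,0,0],[0,0,3,0,0,0],[0,0,3.6,0,0,0],[0,0,4,0,0,0],[0,0,4.2,0,0,0],[0,0,4.2,0,0,0]]]'
```

```text
time_s: 28.23
eef_pos: [621.4, -218.3, 116.0]
ee_rot: [0.0, 0.997, 0.082, 0.001]
force: [0.0, -0.7, -0.7]
grip_width: 0.704
grip_force: 0.0
time_s: 29.23
eef_pos: [621.2, -218.3, 115.5]
ee_rot: [0.0, 0.997, 0.082, 0.0]
force: [-0.2, -0.8, 4.5]
grip_width: 0.203
grip_force: 29.6
time_s: 29.98
eef_pos: [621.2, -218.3, 221.2]
ee_rot: [0.0, 0.997, 0.082, 0.001]
force: [-0.3, 1.1, -0.4]
grip_width: 0.199
grip_force: 29.3
```

```bash
python3 -m creep '[[[-0.1,0.3,0,0,0,0],[-0.4,0.9,0,0,0,0],[-0.8,1.8,0,0,0,0],[-1.3,2.9,0,0,0,0],[-1.8,4,0,0,0,0],[-2.3,5.1,0,0,0,0],[-2.8,6.2,0,0,0,0],[-3.3,7.3,0,0,0,0],[-3.8,8.4,0,0,0,0],[-4.2,9.5,0,0,0,0],[-4.7,10.6,0,0,0,0],[-5.2,11.6,0,0,0,0],[-5.6,12.5,0,0,0,0],[-5.9,13.2,0,0,0,0],[-6.1,13.7,0,0,0,0],[-6.25,14,0,0,0,0],[-6.29,14.07,0,0,0,0],[-6.29,14.07,0,0,0,0],[-6.29,14.07,0,0,0,0]]]'
python3 -m creep '[[[0,0,-0.5,0,0,0],[0,0,-1.2,0,0,0],[0,0,-2,0,0,0],[0,0,-2.8,0,0,0],[0,0,-3.5,0,0,0],[0,0,-4,0,0,0],[0,0,-4.3,0,0,0],[0,0,-4.45,0,0,0],[0,0,-4.5,0,0,0],[0,0,-4.5,0,0,0]]]'
python3 -m creep '[[[0,0,-0.03,0,0,0],[0,0,-0.06,0,0,0],[0,0,-0.1,0,0,0],[0,0,-0.1,0,0,0]]]'
```

```text
time_s: 31.57
eef_pos: [464.0, 133.1, 219.9]
ee_rot: [0.0, 0.997, 0.082, -0.0]
force: [0.3, 0.4, -0.8]
grip_width: 0.199
grip_force: 29.3
time_s: 32.4
eef_pos: [464.2, 133.3, 107.9]
ee_rot: [0.0, 0.997, 0.082, 0.0]
force: [-0.1, -0.7, -0.1]
grip_width: 0.2
grip_force: 29.3
time_s: 32.73
eef_pos: [464.1, 133.5, 105.5]
ee_rot: [0.0, 0.997, 0.082, 0.0]
force: [1.1, -0.6, 0.2]
grip_width: 0.202
grip_force: 29.5
```

```bash
python3 -m creep '[[[0,0,-0.02,0,0,0],[0,0,-0.04,0,0,0],[0,0,-0.04,0,0,0]]]'
```

```text
time_s: 32.98
eef_pos: [464.3, 133.6, 105.4]
ee_rot: [0.0, 0.997, 0.082, 0.001]
force: [-3.3, -0.2, 13.5]
grip_width: 0.2
grip_force: 30.8
```

```bash
python3 -m creep '[[[0,0,0.03,0,0,0],[0,0,0.04,0,0,0],[0,0,0.04,0,0,0]]]'
python3 -m creep '[[[0,0,0,0,0,0],[0,0,0,0,0,0],[0,0,0,0,0,0],[0,0,0,0,0,0],[0,0,0,0,0,0],[0,0,0,0,0,0],[0,0,0,0,0,0],[0,0,0,0,0,0],[0,0,0.3,0,0,0],[0,0,1,0,0,0],[0,0,2,0,0,0],[0,0,3,0,0,0],[0,0,3.9,0,0,0],[0,0,4.4,0,0,0],[0,0,4.6,0,0,0],[0,-1,4.6,0,0,0],[0,-2,4.6,0,0,0],[0,-3,4.6,0,0,0],[0,-3.5,4.6,0,0,0],[0,-3.5,4.6,0,0,0]]]' 55
python3 - <<'E'
from rig import ctrl
import cv2
c=ctrl.capture("scene")["image"][...,::-1];w=ctrl.capture("top")["image"][...,::-1]
cv2.imwrite("pics/p3.png",cv2.hconcat([cv2.resize(c[190:380,360:490],(342,500)),cv2.resize(w[150:330,165:325],(444,500))]))
E
```

```text
time_s: 33.23
eef_pos: [464.0, 133.6, 105.5]
ee_rot: [-0.0, 0.997, 0.082, 0.0]
force: [-0.6, -1.0, 4.7]
grip_width: 0.203
grip_force: 29.5
time_s: 34.9
eef_pos: [463.7, 44.2, 219.8]
ee_rot: [0.0, 0.997, 0.08, -0.0]
force: [-0.6, 0.1, 0.2]
grip_width: 0.643
grip_force: 0.0
```

View pics/p3.png

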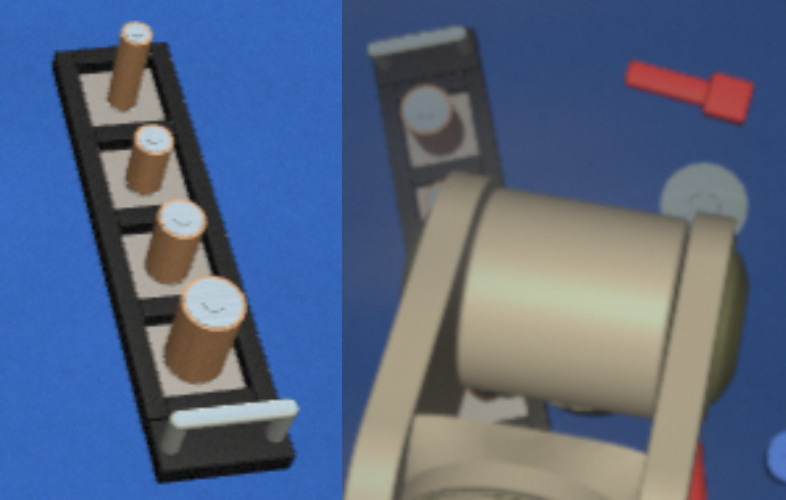

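All four cells stand upright in their pockets. From the handle at (235,415) the order is fat, medium, short, slim. The arm is clear of them.

```bash
python3 -c "
from rig import ctrl
print(ctrl.finish_job())"
```

```text
the job is handed in; nothing more can be done
None
```

The job is handed in: all four cells stand upright in the carrier in the tester's order (fat by the handle, then medium, short, slim), none knocked over, after about 35 s of the 107 s allowed.

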